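# Hang the slide carrier on the sprung hook in the drying cabinet

## Robot

A 7-joint arm with a two-finger parallel gripper is mounted at the origin on the work surface. World frame = base frame: x ahead of the robot, y to its left, z up, the work surface at z = 0. Lengths are in m, angles in rad, forces in N, time in s.
With the tool pointing down it reaches from about 0.4 to 0.85 m from the base axis. Payload 4.5 kg.
Tool frame: the origin (TCP) lies on the centre line of the jaws, within the pads' length; the fingertips stand 14 mm ahead of it and the grasp point (between the pads) lies 5 mm behind it (r.tcp_to_tips is the z of the fingertips in the tool frame, in m); z points along the fingers, y is the direction in which the jaws open and shut (so a half turn about z gives the same grasp; the last joint's range is limited). The gripper opens to 88 mm and grips with 3 to 60 N. Pads are 18 mm wide; open, the fingers measure 123 mm over their backs; the gripper's body (75 mm by 187 mm) begins 45 mm behind the grasp point.
Start: joints at [-1.299, 0.689, -0.195, 1.565, 0.157, 0.902, -0.215], TCP at [0.147, 0.607, 0.253] pointing down, gripper open.
Joint ranges: [-3.01, 3.01], [-0.46, 2.08], [-1.47, 1.51], [0.13, 2.56], [-1, 4.14], [0.04, 2.09], [-2.66, 2.66]. Speed limits (rad/s): [2.57, 2.57, 3.14, 3.14, 3.14, 3.14, 3.14].

## Interface

Orientations are given as a unit quaternion [x, y, z, w].
In Python, from plant import r, viewer gives the robot as it stands.
- The arm moves only by the shell command python3 -m inch 'ROWS' [FORCE]. ROWS is JSON, a list of rows, each a list of 3 entries, a list of its own where there are three numbers: the closure, from 0 (fully open) to 1 (shut), then the shift along the tool's x, y, z in cm, then the turn about the tool's z in degrees. In form: [[fingers, [x, y, z], yaw], ...]. A call has 1 to 20 rows; each row is the pose to reach, as a shift and turn from the pose commanded when the call began, along the tool's axes at that moment; what a row does not reach only later rows make up. A row lasts 1/10 s, in which the tool goes at most 50 mm and 8.59 degrees, less where a joint would pass 70% of its speed; a pose out of reach is approached as far as the arm can. A call with a gripper value outside its range is refused whole. The fingers move at their own pace and stop on an object; FORCE is the grip in N (left out, the last holds). Time passes only in rows, so rows that repeat a pose let the fingers close. It gives the time, the measured TCP pose, the force and the opening at its end, in the units of the state.
- r.get_state(): the state, without advancing time (a new reading comes with each control period).
- viewer.snapshot(name): name is "scene" or "side" or "wrist"; returns the picture (400x640x3 uint8, red, green, blue); there is no depth.
- viewer.camera_params(name): a dict with "intrinsics" (3x3 intrinsics, pixels), "k1" (the pictures are not rectified: a ray, as slopes to the right and down, at radius r is drawn at 1 + k1 r^2 times it, then the intrinsics apply), "world_to_cam" (4x4, takes a point from world to camera coordinates). Camera axes: x right, y up, looking along -z (the intrinsics and any distortion apply to the point x, -y, -z); pixel columns grow to the right and rows downward; lengths in m; the calibration is good to about 2 mm. A picture is of the moment at which its call begins: read the wrist's pose just before it. camera_params takes no time and is no camera call; for the wrist camera it gives the pose at the moment of the call.
- r.finish_job(): hands the job in, once; it reports no verdict.
Trained networks look in the newest picture that a camera, given by its name, has taken for a name from the list of things; names that differ only in an ending like _2 or _b are one class to them, and where a whole thing is asked for, a point or a joint stands for the part that bears it (a point fixed in the world has none). Each returns a list of dicts, best first, with "p" (0 to 1); they miss things now and then, are a little off and sometimes report something else, mostly with a low value. They report only what shows in the picture. A call takes as long as a camera call. They do not tell look-alikes from the thing itself.
- viewer.outline_of(camera, name): "pixels" (400x640 bool, what is visible of it) and "bbox" ([left, top, width, height] in pixels, round what is visible of it).
The state is a dict: "clock": time; "q": joint angles; "qd": joint speeds; "joint_torque": joint torques, N m; "tool_pos": TCP position; "eef_rot": TCP orientation; "contact_force": force on the tool from outside, world axes, zero at the start; "moment": the same for the moment, N m; "opening": opening from 0.0 (shut) to 1.0 (fully open).
Only numpy, scipy, OpenCV 4.12 (cv2) and the standard library are available. Lean on these libraries where they do the work, as an engineer would, in place of code of your own. Each camera call takes 0.05 s, during which the arm holds its last target.

## Task

Lift the steel slide carrier out of its drip tray, lower it through the hatch in the roof of the drying cabinet without touching the hatch frame, and hang it by its cross rod on the hook inside. Press the rod down gently between the hook's two sprung rollers until it snaps through, and on until you feel it bear firmly on the seat below, fully home; then let go without dropping it and withdraw. There are glass slides in the carrier, so never force it, and leave the other things on the bench where they are.

Things in the scene. Friction and masses are not known exactly. Their poses are not given: they have to be found in the camera images.
- carrier: Loose steel slide carrier, 0.16 to 0.25 kg, 144 mm tall, upright. Origin: centre of underside, z up. Basket of glass slides 26 (x) by 84 (y) by 30 mm high; two 6 mm square posts at y = +21 and -21 mm up to a top bar (8 mm in x, 48 in y, height 106 to 112 mm); on it a grey grip block 12 (x) by 30 (y) mm, height 112 to 144 mm. Same either way round.
- grip (a point): Good grasp point in the carrier's grip block, 134 mm above its underside; taken from above, across the 30 mm width (fingers closing along the carrier's y).
- rod (a point): Centre of the carrier's round cross rod (8 mm diameter, along y between the posts), 90 mm above the carrier's underside; axes as the carrier's. The carrier hangs by this rod. The window below it, 36 mm wide and from 30 to 86 mm above the underside, is the eye that goes over the hook, along the carrier's x.
- drip_tray: Fixed shallow steel tray in which the carrier stands, 80 (x) by 130 (y) mm, rim 14 mm high, floor 4 mm thick. Origin: centre of its underside.
- cabinet: Fixed white drying cabinet, 150 (x) by 240 (y) by 170 mm high, floor 6 mm thick, +x side clear. Origin: centre of underside, z up. Inside, a hook on a rail on the -x wall points to the cabinet's +x: a rigid 90-degree V seat for the rod, and just above it two sprung rollers (10 mm diameter, axes along y), one on either side of the V in x, nearly touching when free.
- frame: Hatch frame: the cabinet's aluminium roof, 10 mm thick, with an opening of 104 (x) by 144 (y) mm centred on the cabinet. Origin: centre of the opening at the roof's underside, 160 mm above the cabinet's underside; axes as the cabinet's. Neither robot nor carrier may touch it.
- hook_line (a point): Where the vertical line through the hook's V seat meets the level of the roof's top (170 mm above the cabinet's underside), 17 mm to -x of the opening's centre; axes as the cabinet's. The hook's height is NOT measured and differs every time: the centre of the rod, when home, is on this line, 110 to 134 mm above the cabinet's underside, to be found by feel.
- hook_way (a point): Point 40 mm to +x of hook_line, at the same height. Lower the rod along the vertical through this point until it is above the rollers and the hook's end is level with the eye, then bring it to -x over the V. Hook sizes, from the rod's centre when home: roller tops 10 mm above it, lowest part 12 mm below it, end 21 mm to +x; at most 18 mm wide in y there.
- keeper_near (a joint): How far the roller on the -x side is pushed aside, m: 0 free, about 0.0023 with the rod home, up to 0.004 as it passes. It takes about 4 to 7 N of push beyond its weight to drive the rod down between the rollers; after some 7 mm it snaps through and is drawn down 5 mm more, with up to 6 N, to the rigid V. The carrier's weight alone does not do it. Pushing over about 18 N breaks slides.
- keeper_far (a joint): The same for the roller on the +x side of the hook.
- reagent_jar: Bystander: amber jar with a white cap, 56 mm diameter, 85 mm high. Origin: centre of its underside.
- slide_box: Bystander: cardboard box, 90 by 70 by 40 mm high. Origin: centre of its underside.
- dish: Bystander: glass dish, 70 mm diameter, 22 mm high. Origin: centre of its underside.
There are look-alikes about, which are no part of the job. What is shaped like the carrier but blue is not meant.

How it is judged:
By the outcome, as a careful person would: the job done as asked, in the order asked, and still so for the second after the job is handed in, with the robot touching nothing.
It also fails if it takes over 48 s, if anything falls off the work surface, if the arm or the gripper's body presses on something with over 40 N, if the wrist force passes 120 N, or if a joint passes its speed limit or range.

## Working session

There is one attempt and no reset: what is moved stays moved. The work goes in short steps, Python scripts to look and compute and a shell command to move; the robot and the scene stay as the last step left them, time stands still between calls to the robot, and variables do not carry over. Pictures are saved under pics/ and viewed, and the job is handed in when it is done.

```bash
ls -la; mkdir -p pics; cat > h.py <<'E'
import numpy as np, cv2, json
from plant import r, viewer
def snap(name,fn):
    im=viewer.snapshot(name); cv2.imwrite('pics/'+fn, im[:,:,::-1]); return im
def proj(cp,P):
    K=np.array(cp['intrinsics']);T=np.array(cp['world_to_cam']);P=np.atleast_2d(P)
    c=P@T[:3,:3].T+T[:3,3]; s=np.c_[c[:,0],-c[:,1]]/(-c[:,2:3])
    s=s*(1+cp['k1']*(s**2).sum(1,keepdims=True))
    return s@K[:2,:2].T+K[:2,2]
def ray(cp,uv):
    K=np.array(cp['intrinsics']);T=np.array(cp['world_to_cam'])
    d=np.linalg.solve(K,np.r_[uv,1])[:2]; s=d.copy()
    for _ in range(50): s=d/(1+cp['k1']*(s@s))
    v=T[:3,:3].T@np.r_[s[0],-s[1],-1.]; o=-T[:3,:3].T@T[:3,3]
    return o,v/np.linalg.norm(v)
def onz(cp,uv,z):
    o,v=ray(cp,uv); return o+v*(z-o[2])/v[2]
E
python3 - <<'E'
from h import *
print(r.get_state())
for n in ['scene','side','wrist']:
    snap(n,n+'0.png'); cp=viewer.camera_params(n); print(n,{k:np.round(v,4).tolist() for k,v in cp.items()})
print(r.get_state()['clock'])
E
```

```text
total 12
drwxr-xr-x  3 agent agent 4096 Dec  7 14:22 .
drwxr-xr-x 23 root  root  4096 Dec  7 14:22 ..
drwxr-xr-x  2 agent agent 4096 Dec  7 14:22 pics
{'clock': 0.0, 'q': array([-1.29924021,  0.68998419, -0.19450896,  1.56635109,  0.1573017 ,
        0.90251606, -0.21509543]), 'qd': array([ 0.00020797,  0.00090179, -0.00031911,  0.00051834, -0.00037523,
       -0.00027427, -0.0002218 ]), 'joint_torque': array([-2.21519022e-04, -5.27558613e+01, -1.26710594e+00, -1.53428328e+01,
       -5.26681042e-02,  6.42982821e-03,  1.58259268e-04]), 'tool_pos': array([0.14710717, 0.60680524, 0.25190789]), 'eef_rot': array([ 1.18555002e-01,  9.92947048e-01, -9.32595059e-04, -3.94054235e-05]), 'contact_force': array([0.88872124, 0.07346639, 0.42723095]), 'moment': array([ 0.05302648, -0.02176828, -0.01158063]), 'opening': 1.0008012386868415}
scene {'intrinsics': [[499.5297, 0.0, 315.67], [0.0, 499.5297, 184.5627], [0.0, 0.0, 1.0]], 'k1': -0.1301, 'world_to_cam': [[-0.3347, 0.9423, -0.0079, 0.3104], [-0.7489, -0.2609, 0.6092, 0.3586], [0.572, 0.2098, 0.7929, -1.7644], [0.0, 0.0, 0.0, 1.0]]}
side {'intrinsics': [[371.9897, 0.0, 322.6278], [0.0, 371.9897, 199.8917], [0.0, 0.0, 1.0]], 'k1': 0.0033, 'world_to_cam': [[0.9995, -0.0303, 0.0019, -0.6511], [0.0136, 0.5027, 0.8643, -0.0742], [-0.0271, -0.8639, 0.5029, -1.1246], [0.0, 0.0, 0.0, 1.0]]}
wrist {'intrinsics': [[284.418, 0.0, 319.7454], [0.0, 284.418, 203.0339], [0.0, 0.0, 1.0]], 'k1': -0.0034, 'world_to_cam': [[0.2362, 0.9717, -0.0004, -0.6259], [-0.919, 0.2233, -0.3248, 0.0452], [-0.3156, 0.0771, 0.9458, -0.391], [0.0, 0.0, 0.0, 1.0]]}
0.15
```

View pics/scene0.png

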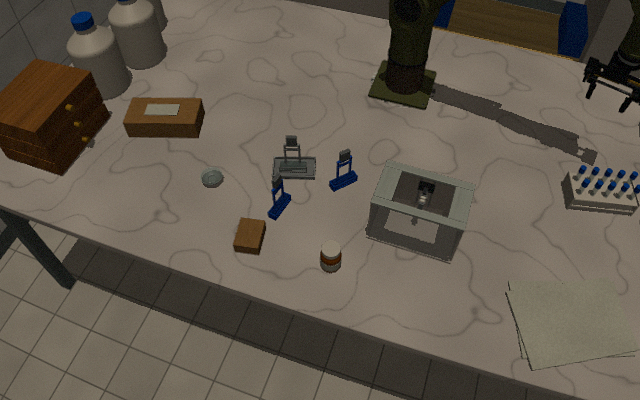

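View pics/side0.png

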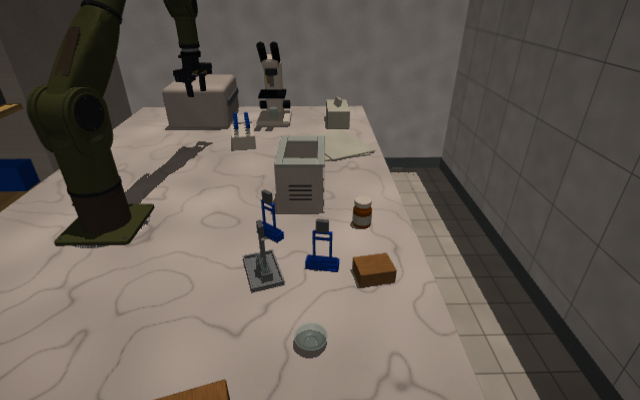

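View pics/wrist0.png

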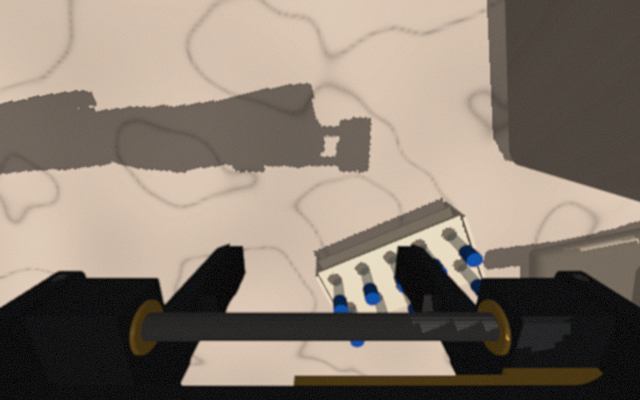

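```bash
python3 - <<'E'
from h import *
import pickle
D={}
for c in ['scene','side']:
    im=cv2.imread('pics/%s0.png'%c); 
    for n in ['carrier','drip_tray','cabinet','frame']:
        o=viewer.outline_of(c,n); D[c,n]=[(d['p'],np.array(d['pixels']),d['bbox']) for d in o]
        print(c,n,[(round(d['p'],2),d['bbox'],int(np.sum(d['pixels']))) for d in o])
        for d in o[:1]:
            cs,_=cv2.findContours(np.array(d['pixels']).astype(np.uint8),0,1); cv2.drawContours(im,cs,-1,(0,0,255) if n!='frame' else (0,255,0),1)
    x0,x1,y0,y1={'scene':(220,500,120,280),'side':(220,400,110,310)}[c]
    cv2.imwrite('pics/%s0o.png'%c,cv2.resize(im[y0:y1,x0:x1],None,fx=2.8,fy=2.8,interpolation=cv2.INTER_NEAREST))
pickle.dump(D,open('D.pkl','wb'))
print(r.get_state()['clock'])
E
```

```text
scene carrier [(0.92, [279.5, 136.0, 25.6, 37.2], 564), (0.7, [329.5, 148.2, 28.9, 44.0], 480), (0.69, [267.6, 173.6, 22.9, 43.8], 561)]
scene drip_tray [(0.87, [276.2, 157.9, 41.3, 21.8], 553)]
scene cabinet [(0.62, [364.9, 159.3, 110.7, 104.8], 7754)]
scene frame []
side carrier [(0.94, [308.7, 213.9, 29.9, 56.2], 897), (0.56, [253.9, 220.3, 19.3, 60.3], 546)]
side drip_tray [(0.63, [242.2, 247.3, 42.9, 44.5], 831)]
side cabinet [(0.96, [276.5, 136.3, 49.2, 78.1], 3708)]
side frame [(0.94, [272.6, 132.1, 53.4, 35.8], 1123)]
0.55
```

View pics/scene0o.png

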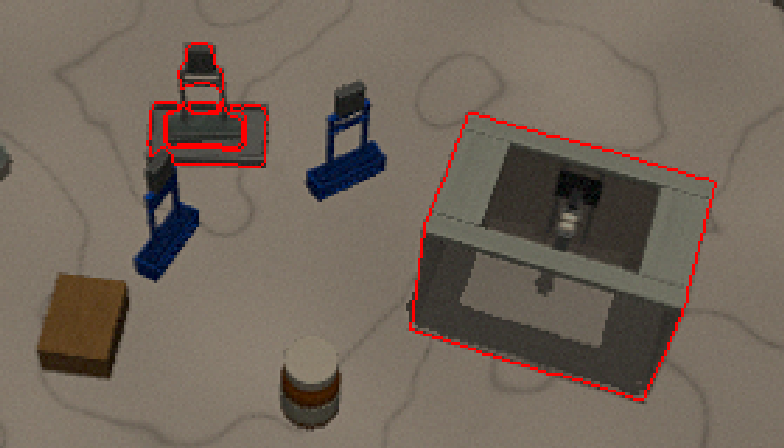

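View pics/side0o.png

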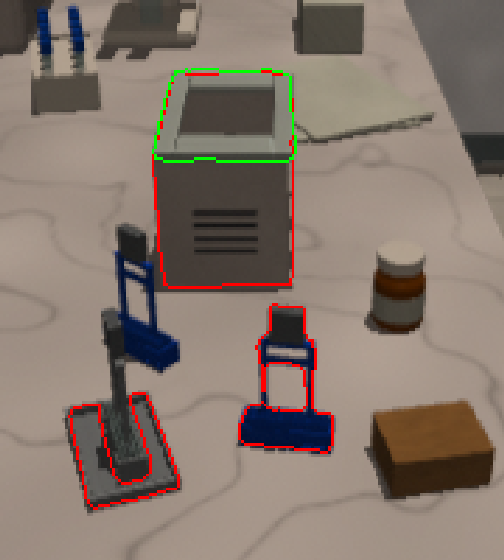

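```bash
cat > fit.py <<'E'
from h import *
from scipy.optimize import minimize
def box(cx,cy,z0,z1,sx,sy):
    return np.array([[cx+a*sx/2,cy+b*sy/2,z] for a in(-1,1) for b in(-1,1) for z in(z0,z1)])
CAR=[box(0,0,0,.03,.026,.084),box(0,.021,.03,.106,.006,.006),box(0,-.021,.03,.106,.006,.006),box(0,0,.106,.112,.008,.048),box(0,0,.112,.144,.012,.030),box(0,0,.086,.094,.008,.042)]
CAB=[box(0,0,0,.17,.15,.24)]
TRAY=[box(0,0,0,.014,.08,.13)]
S=4
def place(B,p,z):
    c,s=np.cos(p[2]),np.sin(p[2]); R=np.array([[c,-s,0],[s,c,0],[0,0,1]])
    return [b@R.T+[p[0],p[1],z] for b in B]
def render(cp,B,p,z):
    m=np.zeros((400*S,640*S),np.uint8)
    for b in place(B,p,z):
        h=cv2.convexHull(((proj(cp,b)+.5)*S).astype(np.float32)); cv2.fillConvexPoly(m,np.round(h*16).astype(np.int32),1,shift=4)
    return cv2.resize(m.astype(np.float32),(640,400),interpolation=cv2.INTER_AREA)
def fit(B,z,obs,p0,st=(.01,.01,.1)):
    def f(p): 
        e=0
        for cp,m in obs:
            q=render(cp,B,p,z); e+=1-np.minimum(q,m).sum()/np.maximum(q,m).sum()
        return e/len(obs)
    p0=np.array(p0,float); best=None
    for k in range(2):
        sim=np.array([p0]+[p0+np.eye(3)[i]*st[i]/(1+2*k) for i in range(3)])
        o=minimize(f,p0,method='Nelder-Mead',options=dict(initial_simplex=sim,xatol=1e-4,fatol=1e-4)); p0=o.x
    return o.x,o.fun
E
python3 - <<'E'
from fit import *
import pickle
D=pickle.load(open('D.pkl','rb'))
cs,cd=viewer.camera_params('scene'),viewer.camera_params('side')
print('tray guess',onz(cs,[296,168],.01),onz(cd,[263,270],.01),'cab',onz(cs,[424,192],.17), onz(cd,[301,149],.17))
c0=onz(cs,[424,192],.17)
for y0 in (0,.3,-.3,1.57):
    print('cab',fit(CAB,0,[(cs,D['scene','cabinet'][0][1]),(cd,D['side','cabinet'][0][1])],[c0[0],c0[1],y0]))
for c,k in((cs,'scene'),(cd,'side')): print('cab',k,fit(CAB,0,[(c,D[k,'cabinet'][0][1])],[c0[0],c0[1],.0]))
t0=onz(cs,[296,168],.01)
for y0 in (0,.3,-.3): print('tray',fit(TRAY,0,[(cd,D['side','drip_tray'][0][1])],[t0[0],t0[1],y0]))
for y0 in (0,.3,-.3): print('car',fit(CAR,.004,[(cs,D['scene','carrier'][0][1]),(cd,D['side','carrier'][1][1])],[t0[0],t0[1],y0]))
E
```

```text
tray guess [ 0.49534184 -0.21691866  0.01      ] [ 0.49493107 -0.2324577   0.01      ] cab [0.58290554 0.17086583 0.17      ] [0.58647212 0.16531026 0.17      ]
cab (array([ 0.58501102,  0.1708925 , -0.01926089]), np.float64(0.024738937616348267))
cab (array([ 0.58508289,  0.17123933, -0.01996848]), np.float64(0.024937033653259277))
cab (array([ 0.58497074,  0.17072915, -0.01924693]), np.float64(0.02467682957649231))
cab (array([0.58505643, 0.17076754, 3.1218328 ]), np.float64(0.02468124032020569))
cab scene (array([ 0.58419336,  0.17024269, -0.02310268]), np.float64(0.019024014472961426))
cab side (array([ 0.58585543,  0.17859138, -0.0243219 ]), np.float64(0.020526587963104248))
tray (array([ 0.49239862, -0.22389587,  0.28053493]), np.float64(0.34396952390670776))
tray (array([ 0.49243434, -0.22411113,  0.28034269]), np.float64(0.34408390522003174))
tray (array([ 0.49259222, -0.2240627 ,  0.28314063]), np.float64(0.3444356322288513))
car (array([ 0.49593489, -0.22835568,  0.30152031]), np.float64(0.1265057623386383))
car (array([ 0.49610618, -0.22828426,  0.29318096]), np.float64(0.12701430916786194))
car (array([ 0.49608037, -0.22814087,  0.29251544]), np.float64(0.1266886591911316))
```

```bash
cat >> h.py <<'E'
from scipy.spatial.transform import Rotation as Rn
def rel(target,yang=None,st=None):
    """world target TCP and tool-y heading (deg) -> shift cm in tool axes, yaw deg"""
    st=st or r.get_state(); R=Rn.from_quat(st['eef_rot']).as_matrix()
    d=R.T@(np.array(target)-st['tool_pos'])*100
    a=np.degrees(np.arctan2(R[1,1],R[0,1])); out=[np.round(d,2).tolist(),round(a,2)]
    if yang is not None: out.append(round(-((yang-a+90)%180-90),2))
    return out
def stt():
    s=r.get_state(); R=Rn.from_quat(s['eef_rot']).as_matrix()
    print('t',round(s['clock'],2),'pos',np.round(s['tool_pos'],4),'yang',round(np.degrees(np.arctan2(R[1,1],R[0,1])),2),'tilt',np.round(R[:2,2],4),'F',np.round(s['contact_force'],2),'open',round(s['opening'],3)); return s
E
python3 - <<'E'
from h import *
from fit import *
import pickle
s=stt()
cp=viewer.camera_params('wrist'); T=np.array(cp['world_to_cam']); o=-T[:3,:3].T@T[:3,3]
R=Rn.from_quat(s['eef_rot']).as_matrix()
print('cam in tool',R.T@(o-s['tool_pos']),'look',R.T@(-T[2,:3]))
for t,a in (([.45,.28,.33],None),([.49,.05,.33],None),([.47,-.215,.30],107)): print(rel(t,a))
D=pickle.load(open('D.pkl','rb'));cd=viewer.camera_params('side')
m=D['side','drip_tray'][0][1]|D['side','carrier'][1][1]
m[:245]=0; 
print(np.argwhere(D['side','drip_tray'][0][1]).min(0))
E
```

```text
t 0.55 pos [0.1472 0.6075 0.2528] yang 76.38 tilt [-0.      0.0001] F [-0.82  0.63  0.07] open 1.002
cam in tool [ 0.08386185  0.00138232 -0.1321087 ] look [-3.24787430e-01  5.71859441e-04  9.45786867e-01]
[[-37.14, -24.69, -7.73], np.float64(76.38)]
[[-46.44, -46.1, -7.73], np.float64(76.38)]
[[-50.74, -72.33, -4.74], np.float64(76.38), np.float64(-30.62)]
[250 244]
```

```bash
python3 -m inch '[[0,[-2,-2,-5],0],[0,[-6,-4,-7.5],0],[0,[-10,-6.6,-7.7],0],[0,[-14,-9.3,-7.7],0],[0,[-18,-12,-7.7],0],[0,[-22,-14.7,-7.7],0],[0,[-26,-17.5,-7.7],0],[0,[-30,-20,-7.7],0],[0,[-34,-23,-7.7],0],[0,[-37,-25,-7.7],0],[0,[-39,-29.5,-7.7],0],[0,[-41,-34,-7.7],0],[0,[-44,-38,-7.7],0],[0,[-46,-42,-7.7],-4],[0,[-46.5,-47,-7.7],-10],[0,[-47.5,-52,-7.7],-17],[0,[-48.5,-57,-7],-24],[0,[-49.5,-62,-6],-30],[0,[-50.2,-67,-5],-30.6],[0,[-50.7,-72.3,-4.7],-30.6]]' 20
python3 - <<'E'
from h import *
stt()
E
```

```text
clock: 2.55
tool_pos: [0.4704, -0.2072, 0.2997]
eef_rot: [-0.148, 0.989, 0.0, -0.0]
contact_force: [0.4, 0.4, 0.3]
opening: 1.002
t 2.55 pos [ 0.4704 -0.2072  0.2997] yang 107.01 tilt [-0.0004  0.0006] F [0.43 0.44 0.26] open 1.002
```

```bash
python3 -m inch '[[0,[0,0,0],0],[0,[0,0,0],0],[0,[0,0,0],0]]' 20
python3 - <<'E'
from h import *
from fit import *
s=stt()
cp=viewer.camera_params('wrist'); im=snap('wrist','w1.png'); cp2=viewer.camera_params('wrist')
ds=viewer.outline_of('wrist','carrier'); print([(round(d['p'],2),d['bbox']) for d in ds])
vis=im[:,:,::-1].copy()
import pickle; pickle.dump((cp,[np.array(d['pixels']) for d in ds],im),open('w1.pkl','wb'))
for d in ds:
    cs,_=cv2.findContours(np.array(d['pixels']).astype(np.uint8),0,1); cv2.drawContours(vis,cs,-1,(0,0,255),1)
p=[.496,-.228,.293]
for b in place(CAR,p,.004):
    h=cv2.convexHull(proj(cp,b).astype(np.float32)); cv2.polylines(vis,[np.round(h).astype(int)],True,(0,255,0),1)
cv2.imwrite('pics/w1o.png',vis); stt()
E
```

```text
clock: 2.85
tool_pos: [0.4715, -0.2039, 0.3006]
eef_rot: [-0.149, 0.989, 0.0, 0.0]
contact_force: [0.3, 0.8, 0.2]
opening: 0.999
t 2.85 pos [ 0.4715 -0.2039  0.3006] yang 107.09 tilt [0.0007 0.0009] F [0.33 0.77 0.23] open 0.999
[(0.77, [269.4, 234.5, 34.6, 77.2]), (0.76, [270.8, 166.6, 57.4, 43.1]), (0.59, [371.0, 185.7, 67.2, 64.0])]
t 2.95 pos [ 0.4716 -0.2035  0.3007] yang 107.17 tilt [0.0007 0.0006] F [0.72 0.45 0.43] open 1.001
```

View pics/w1o.png

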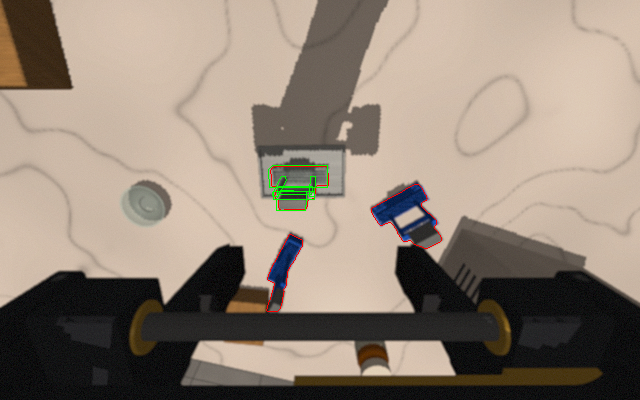

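```bash
python3 - <<'E'
from fit import *
import pickle
D=pickle.load(open('D.pkl','rb')); cw,mw,im=pickle.load(open('w1.pkl','rb'))
cs,cd=viewer.camera_params('scene'),viewer.camera_params('side')
a=(cs,D['scene','carrier'][0][1]);b=(cd,D['side','carrier'][1][1]);c=(cw,mw[1])
for n,o in (('w',[c]),('w+sc',[a,c]),('all',[a,b,c])): print(n,fit(CAR,.004,o,[.496,-.228,.293]))
# blues
for k,(i,j) in {'b1':(1,2),'b2':(2,0)}.items():
    m=D['scene','carrier'][i][1]; uv=np.argwhere(m).mean(0)[::-1]; p=onz(cs,uv,.04)
    print(k,p,[np.round(fit(CAR,0,[(cs,m),(cw,mw[j])],[p[0],p[1],y]),3) if 0 else fit(CAR,0,[(cs,m),(cw,mw[j])],[p[0],p[1],y]) for y in (-.5,.5)])
# jar approximations
print('jar',onz(cs,[330,247],.085)); vis=im[:,:,::-1].copy()
p=fit(CAR,.004,[a,c],[.496,-.228,.293])[0]
for b in place(CAR,p,.004)+place(TRAY,p,0):
    h=cv2.convexHull(proj(cw,b).astype(np.float32)); cv2.polylines(vis,[np.round(h*16).astype(int)],True,(0,255,0),1,shift=4)
cv2.imwrite('pics/w1p.png',cv2.resize(vis[130:270,220:460],None,fx=3.3,fy=3.3))
E
```

```text
w (array([ 0.49544523, -0.22643188,  0.31277601]), np.float64(0.04418128728866577))
w+sc (array([ 0.4954414 , -0.22705563,  0.30314017]), np.float64(0.11022663116455078))
all (array([ 0.49568428, -0.22694043,  0.2993631 ]), np.float64(0.10504114627838135))
b1 [ 0.48754126 -0.06952273  0.04      ] [(array([ 0.49545631, -0.067536  ,  0.88894646]), np.float64(0.18667542934417725)), (array([ 0.49552172, -0.0677865 ,  0.87802541]), np.float64(0.18659070134162903))]
b2 [ 0.63462316 -0.21704332  0.04      ] [(array([ 0.64268884, -0.21262557, -1.74410639]), np.float64(0.13475659489631653)), (array([ 0.64265773, -0.21263582,  1.40348698]), np.float64(0.13446953892707825))]
jar [ 0.76565788 -0.01827382  0.085     ]
```

View pics/w1p.png

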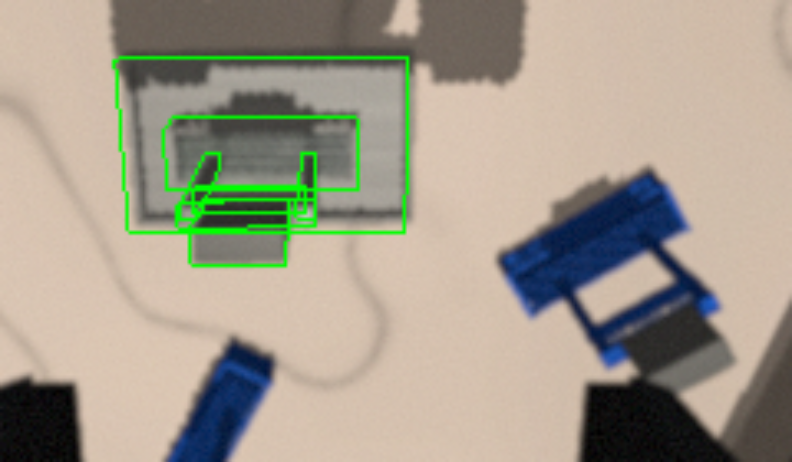

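```bash
python3 - <<'E'
from h import *
print(rel([.4955,-.2265,.2],107.3),rel([.4955,-.2265,.1345],107.3))
E
```

```text
[[-1.6, -2.91, 10.07], np.float64(107.17), np.float64(-0.13)] [[-1.59, -2.91, 16.62], np.float64(107.17), np.float64(-0.13)]
```

```bash
python3 -m inch '[[0.43,[-0.8,-1.5,3],0],[0.43,[-1.6,-2.9,6.5],0],[0.43,[-1.6,-2.9,10],0],[0.43,[-1.6,-2.9,10.6],0],[0.43,[-1.6,-2.9,10.6],0],[0.43,[-1.6,-2.9,10.6],0]]' 40
python3 - <<'E'
from h import *
stt(); print(rel([.4955,-.2265,.1345],107.3))
E
```

```text
clock: 3.55
tool_pos: [0.4958, -0.2278, 0.1959]
eef_rot: [-0.148, 0.989, -0.0, 0.001]
contact_force: [0.3, 0.3, 0.3]
opening: 0.572
t 3.55 pos [ 0.4958 -0.2278  0.1959] yang 107.06 tilt [ 0.0023 -0.0005] F [0.3  0.31 0.29] open 0.572
[[0.0, 0.14, 6.14], np.float64(107.06), np.float64(-0.24)]
```

```bash
python3 - <<'E'
from fit import *
cp=viewer.camera_params('wrist'); im=snap('wrist','w2.png'); vis=im[:,:,::-1].copy()
for b in place(CAR,[.4955,-.2265,.303],.004):
    h=cv2.convexHull(proj(cp,b).astype(np.float32)); cv2.polylines(vis,[np.round(h*16).astype(int)],True,(0,255,0),1,shift=4)
cv2.imwrite('pics/w2o.png',vis)
E
```

```text
(no output)
```

View pics/w2o.png

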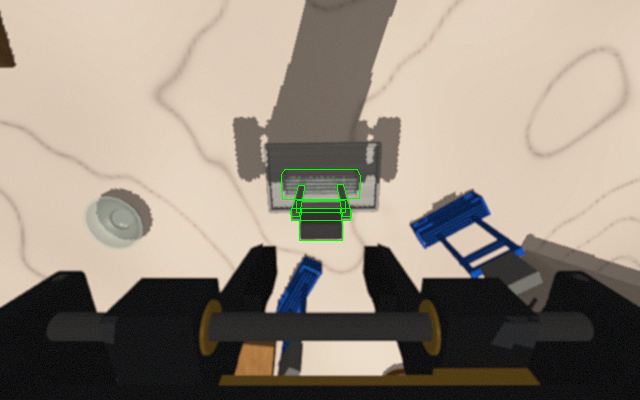

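```bash
python3 -m inch '[[0.43,[0,0.1,2.5],0],[0.43,[0,0.1,5],0],[0.43,[0,0.1,6.1],0],[0.43,[0,0.1,6.1],0],[0.43,[0,0.1,6.1],0],[1,[0,0.1,6.1],0],[1,[0,0.1,6.1],0],[1,[0,0.1,6.1],0],[1,[0,0.1,6.1],0],[1,[0,0.1,6.1],0],[1,[0,0.1,6.1],0]]' 40
python3 - <<'E'
from h import *
stt()
E
```

```text
clock: 4.7
tool_pos: [0.4949, -0.2275, 0.134]
eef_rot: [-0.148, 0.989, -0.0, 0.001]
contact_force: [-0.5, 0.3, 5.2]
opening: 0.335
t 4.7 pos [ 0.4949 -0.2275  0.134 ] yang 106.98 tilt [ 0.0012 -0.0003] F [-0.53  0.34  5.19] open 0.335
```

```bash
python3 -m inch '[[1,[0,0,-0.5],0],[1,[0,0,-1.2],0],[1,[0,0,-2.5],0],[1,[0,0,-4.5],0],[1,[0,0,-7],0],[1,[0,0,-10],0],[1,[0,0,-13],0],[1,[0,0,-16],0],[1,[0,0,-18.5],0],[1,[0,0,-20.5],0],[1,[0,0,-21],0],[1,[0,0,-21],0],[1,[0,0,-21],0],[1,[0,0,-21],0]]' 40
python3 - <<'E'
from h import *
stt()
im=snap('side','s3.png');snap('scene','c3.png'); snap('wrist','w3.png')
c=cv2.imread('pics/c3.png'); s=cv2.imread('pics/s3.png')
cv2.imwrite('pics/m3.png',np.hstack([cv2.resize(c[60:260,220:420],None,fx=2,fy=2),cv2.resize(s[100:300,180:380],None,fx=2,fy=2)]))
for t in ([.585,.171,.345],): print(rel(t,88.9))
print(rel([.585+.023,.171-.0005,.345],88.9))
E
```

```text
clock: 6.1
tool_pos: [0.4936, -0.2273, 0.3421]
eef_rot: [-0.148, 0.989, 0.001, -0.001]
contact_force: [-0.3, -0.1, -1.8]
opening: 0.332
t 6.1 pos [ 0.4936 -0.2273  0.3421] yang 106.98 tilt [-0.0026  0.001 ] F [-0.34 -0.14 -1.76] open 0.332
[[-20.33, 35.44, -0.23], np.float64(106.99), np.float64(18.09)]
[[-22.52, 34.72, -0.23], np.float64(106.99), np.float64(18.09)]
```

View pics/m3.png

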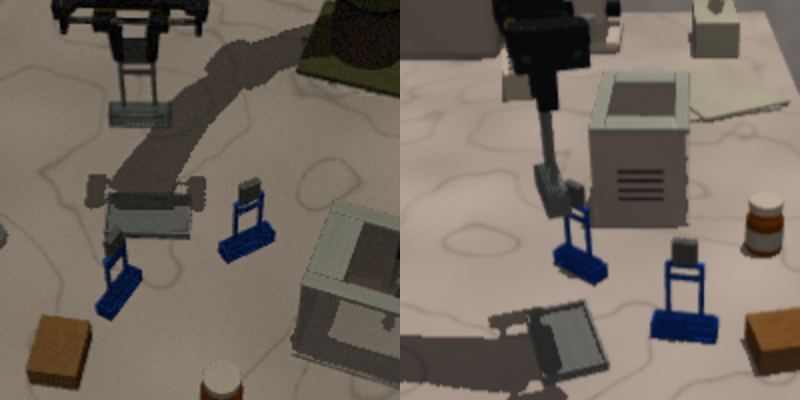

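View pics/w3.png

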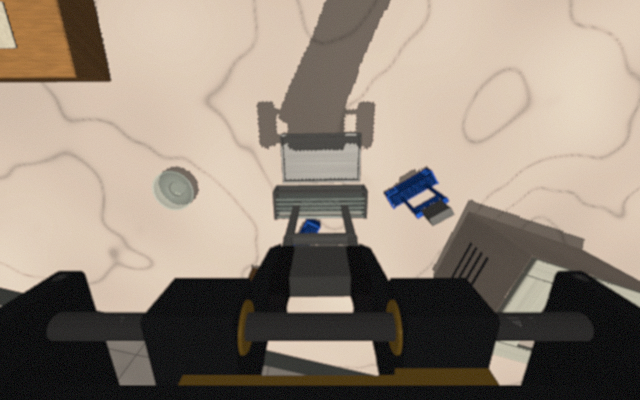

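```bash
python3 - <<'E'
from fit import *
s=stt(); vs=[]
for c,(x0,x1,y0,y1) in {'wrist':(240,400,160,300),'scene':(240,340,50,140),'side':(200,300,100,220)}.items():
    cp=viewer.camera_params(c); vis=cv2.imread('pics/%s3.png'%{'wrist':'w','scene':'c','side':'s'}[c])
    k=400/(y1-y0); vis=cv2.resize(vis[y0:y1,x0:x1],None,fx=k,fy=k); 
    vis=np.clip(vis.astype(float)*1.5,0,255).astype(np.uint8)
    for b in place(CAR,[s['tool_pos'][0]+.0006,s['tool_pos'][1]+.001,np.radians(17)],s['tool_pos'][2]-.130):
        h=cv2.convexHull((((proj(cp,b)-[x0,y0])+.5)*k).astype(np.float32)); cv2.polylines(vis,[np.round(h).astype(int)],True,(0,255,0),1)
    vs.append(vis)
o=np.hstack(vs); print(o.shape); cv2.imwrite('pics/o3.png',cv2.resize(o,None,fx=.62,fy=.62,interpolation=cv2.INTER_AREA) if o.shape[1]>1290 else cv2.resize(o,(800,int(o.shape[0]*800/o.shape[1]))))
E
```

```text
t 6.25 pos [ 0.4941 -0.2274  0.3425] yang 106.99 tilt [-0.0015  0.0007] F [-0.3  -0.06 -1.59] open 0.337
(400, 1234, 3)
```

View pics/o3.png

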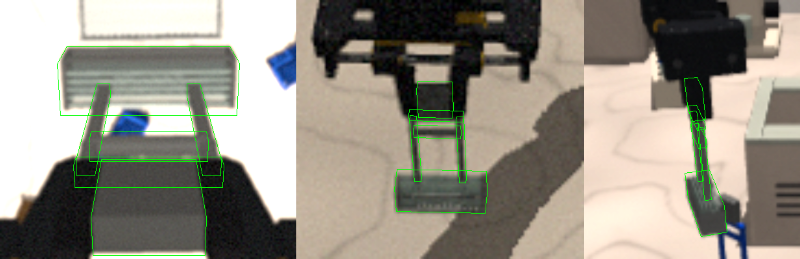

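```bash
python3 - <<'E'
from h import *
print(rel([.49,.171,.36],88.9))
E
```

```text
[[-11.24, 38.22, -1.72], np.float64(106.99), np.float64(18.09)]
```

```bash
python3 -m inch '[[1,[-0.3,1,-0.5],1],[1,[-1,3.5,-1],3],[1,[-2.2,7.5,-1.5],6],[1,[-3.4,11.5,-1.7],9],[1,[-4.6,15.5,-1.7],12],[1,[-5.8,19.5,-1.7],15],[1,[-7,23.5,-1.7],18.1],[1,[-8.1,27.5,-1.7],18.1],[1,[-9.2,31.5,-1.7],18.1],[1,[-10.3,35,-1.7],18.1],[1,[-11,37.3,-1.7],18.1],[1,[-11.2,38.2,-1.7],18.1],[1,[-11.2,38.2,-1.7],18.1],[1,[-11.2,38.2,-1.7],18.1],[1,[-11.2,38.2,-1.7],18.1],[1,[-11.2,38.2,-1.7],18.1]]' 40
python3 - <<'E'
from h import *
import pickle
stt()
cp=viewer.camera_params('wrist'); im=snap('wrist','w4.png'); stt()
ds=viewer.outline_of('wrist','frame'); print([(round(d['p'],2),d['bbox']) for d in ds])
pickle.dump((cp,[np.array(d['pixels']) for d in ds]),open('w4.pkl','wb'))
vis=im[:,:,::-1].copy()
import fit
for b in (fit.box(0,0,.17,.17,.104,.144),fit.box(0,0,.17,.17,.15,.24),fit.box(-.017,0,.11,.134,.01,.018)):
    for q in fit.place([b],[.585,.171,-.02],0):
        h=cv2.convexHull(proj(cp,q).astype(np.float32)); cv2.polylines(vis,[np.round(h*16).astype(int)],True,(0,255,0),1,shift=4)
cv2.imwrite('pics/w4o.png',vis)
E
```

```text
clock: 7.85
tool_pos: [0.4903, 0.1689, 0.3604]
eef_rot: [0.011, 1.0, -0.0, 0.0]
contact_force: [-0.4, 0.3, -1.3]
opening: 0.331
t 7.85 pos [0.4903 0.1689 0.3604] yang 88.73 tilt [-0.     -0.0007] F [-0.44  0.27 -1.35] open 0.331
t 7.9 pos [0.4902 0.1693 0.3604] yang 88.75 tilt [ 0.0001 -0.0005] F [ 0.34  0.11 -1.45] open 0.335
[(0.86, [224.3, 192.7, 198.6, 107.0])]
```

View pics/w4o.png

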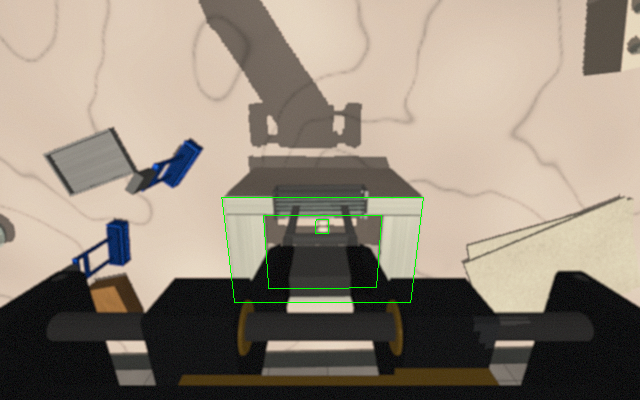

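```bash
python3 - <<'E'
from h import *
import pickle
v=cv2.imread('pics/w4.png'); o=cv2.imread('pics/w4o.png')
a=cv2.resize(v[180:310,212:432],None,fx=3.6,fy=3.6,interpolation=cv2.INTER_CUBIC)
cv2.imwrite('pics/w4z.png',a)
cp,m=pickle.load(open('w4.pkl','rb'))
g=cv2.cvtColor(v,cv2.COLOR_BGR2GRAY)
for x in (235,250,390,405): print(x,g[184:222,x].tolist())
for y in (220,240,260): print(y,g[y,215:280].tolist()); print(g[y,365:432].tolist())
E
```

```text
235 [167, 130, 97, 84, 81, 82, 84, 82, 80, 83, 83, 95, 135, 179, 198, 200, 200, 201, 200, 200, 196, 195, 194, 195, 198, 197, 197, 197, 193, 170, 154, 175, 190, 197, 196, 195, 199, 199]
250 [80, 77, 81, 83, 79, 80, 82, 83, 85, 86, 84, 93, 135, 174, 197, 202, 197, 200, 199, 199, 200, 194, 195, 197, 197, 197, 200, 197, 195, 173, 157, 174, 199, 203, 202, 205, 204, 203]
390 [85, 85, 86, 84, 82, 84, 82, 84, 85, 87, 83, 86, 99, 142, 185, 204, 209, 205, 205, 206, 209, 208, 208, 204, 204, 203, 202, 203, 203, 193, 170, 160, 192, 214, 216, 214, 214, 213]
405 [81, 86, 85, 83, 87, 82, 86, 85, 87, 84, 86, 86, 102, 144, 186, 207, 208, 210, 206, 204, 205, 209, 205, 204, 203, 203, 203, 202, 204, 195, 166, 154, 182, 202, 208, 209, 204, 203]
220 [202, 204, 203, 200, 203, 201, 203, 201, 202, 199, 187, 181, 185, 192, 198, 198, 201, 200, 201, 201, 199, 192, 192, 193, 194, 196, 199, 198, 198, 200, 200, 200, 203, 200, 203, 204, 208, 208, 205, 208, 208, 206, 209, 206, 206, 206, 210, 209, 187, 150, 107, 98, 99, 99, 103, 103, 103, 102, 99, 94, 93, 97, 127, 171, 198]
[107, 106, 101, 99, 100, 98, 102, 101, 102, 
[... 882 characters left out ...]
, 195, 198, 199, 201, 201, 200, 201, 199, 202, 202, 201, 199, 200]
260 [212, 215, 214, 211, 211, 213, 211, 212, 211, 212, 212, 211, 212, 210, 208, 194, 188, 191, 195, 194, 198, 198, 197, 198, 196, 193, 191, 194, 195, 195, 198, 198, 198, 197, 197, 198, 198, 196, 199, 203, 206, 201, 199, 199, 200, 196, 178, 136, 87, 34, 17, 21, 20, 13, 26, 8, 21, 18, 14, 20, 21, 19, 14, 10, 19]
[19, 15, 21, 15, 25, 16, 23, 14, 14, 20, 19, 30, 61, 98, 148, 183, 198, 203, 204, 202, 203, 203, 199, 199, 197, 194, 196, 195, 192, 197, 199, 200, 197, 196, 197, 197, 199, 197, 200, 204, 199, 198, 197, 196, 201, 197, 200, 203, 202, 196, 187, 191, 195, 199, 201, 202, 202, 201, 201, 202, 200, 201, 200, 201, 202, 201, 202]
```

View pics/w4z.png

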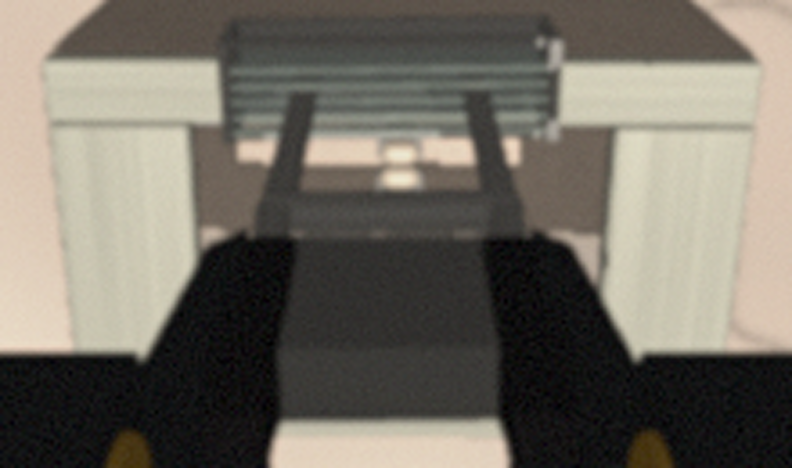

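```bash
python3 - <<'E'
from fit import *
import pickle
from scipy.optimize import least_squares
cp,m=pickle.load(open('w4.pkl','rb'))
obs=[((235,196),'xo'),((250,196),'xo'),((390,197.1),'xo'),((405,197.1),'xo'),((235,214),'xi'),((250,214),'xi'),((390,214.8),'xi'),((405,214.8),'xi'),((264.2,220),'yi+'),((265.8,240),'yi+'),((382.6,220),'yi-'),((381,240),'yi-'),((225.5,220),'yo+'),((229,240),'yo+'),((231,260),'yo+'),((420.5,220),'yo-'),((417.5,240),'yo-'),((415.5,260),'yo-')]
W=[(onz(cp,u,.17)[:2],k) for u,k in obs]
def res(p,full=False):
    c,s=np.cos(p[2]),np.sin(p[2]); e=[]
    for w,k in W:
        d=w-p[:2]; x,y=c*d[0]+s*d[1],-s*d[0]+c*d[1]
        e.append({'xo':x-.075,'xi':x-.052,'yi+':y-.072,'yi-':y+.072,'yo+':y-.12,'yo-':y+.12}[k])
    return np.array(e)
o=least_squares(res,[.585,.171,-.02]); print(o.x,np.round(o.fun*1000,1))
E
```

```text
[ 0.58434942  0.17225893 -3.17019673] [ 0.   0.1 -0.3 -0.2  0.1  0.2  0.1  0.2  0.5  0.1 -0.4 -0.5 -0.1 -1.7
 -1.5  1.1  1.6  0.8]
```

```bash
python3 - <<'E'
from h import *
print(rel([.607,.171,.345],88.6))
E
```

```text
[[-11.68, 0.39, 1.54], np.float64(88.79), np.float64(0.19)]
```

```bash
python3 -m inch '[[1,[-1,0.1,0],0.2],[1,[-3,0.2,0],0.2],[1,[-6,0.3,0],0.2],[1,[-9,0.3,0],0.2],[1,[-11,0.3,0],0.2],[1,[-11.6,0.3,0.5],0.2],[1,[-11.7,0.3,1],0.2],[1,[-11.7,0.3,1.5],0.2],[1,[-11.7,0.3,1.5],0.2],[1,[-11.7,0.3,1.5],0.2],[1,[-11.7,0.3,1.5],0.2]]' 50
python3 - <<'E'
from fit import *
stt(); print(rel([.607,.171,.193],88.6))
snap('scene','c5.png'); snap('side','s5.png'); cp=viewer.camera_params('wrist'); im=snap('wrist','w5.png'); 
c=cv2.imread('pics/c5.png'); s=cv2.imread('pics/s5.png'); w=cv2.imread('pics/w5.png')
cv2.imwrite('pics/m5.png',np.hstack([cv2.resize(c[70:270,330:500],None,fx=2,fy=2),cv2.resize(s[50:250,230:400],None,fx=2,fy=2)]))
E
```

```text
clock: 9.05
tool_pos: [0.6067, 0.1714, 0.3459]
eef_rot: [0.011, 1.0, 0.0, 0.0]
contact_force: [0.4, 0.1, -2.4]
opening: 0.331
t 9.05 pos [0.6067 0.1714 0.3459] yang 88.7 tilt [0.0005 0.0002] F [ 0.4   0.09 -2.45] open 0.331
[[-0.02, -0.05, 15.29], np.float64(88.7), np.float64(0.1)]
```

View pics/m5.png

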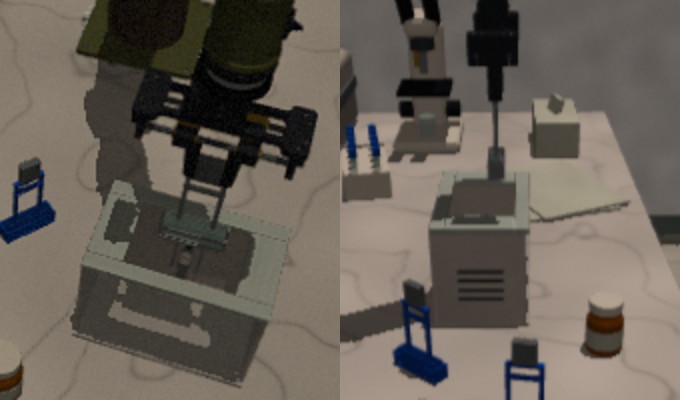

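View pics/w5.png

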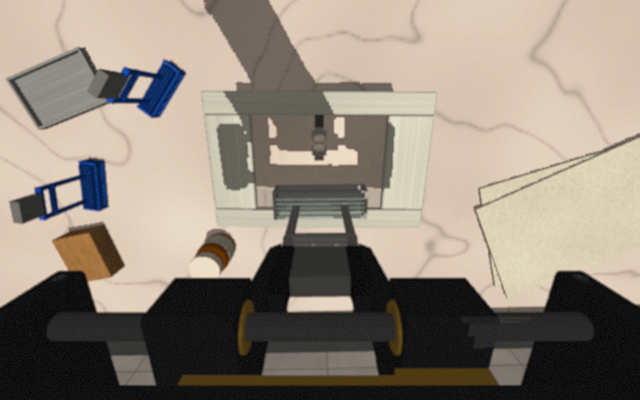

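```bash
python3 - <<'E'
from fit import *
cp=viewer.camera_params('wrist'); w=cv2.imread('pics/w5.png'); x0,y0,k=190,75,3
v=cv2.resize(w[y0:y0+165,x0:x0+260],None,fx=k,fy=k,interpolation=cv2.INTER_CUBIC)
p=[.5845,.1723,-.0265]
for b,c in ((box(0,0,.17,.17,.104,.144),(0,255,0)),(box(0,0,.17,.17,.15,.24),(0,255,0)),(box(-.017,0,.120,.120,.0001,.018),(0,0,255)),(box(-.017,0,.144,.144,.0001,.018),(255,0,255))):
    h=((proj(cp,place([b],p,0)[0])-[x0,y0])+.5)*k
    h=cv2.convexHull(h.astype(np.float32)); cv2.polylines(v,[np.round(h*16).astype(int)],True,c,1,shift=4)
cv2.imwrite('pics/w5z.png',v)
E
```

```text
(no output)
```

View pics/w5z.png

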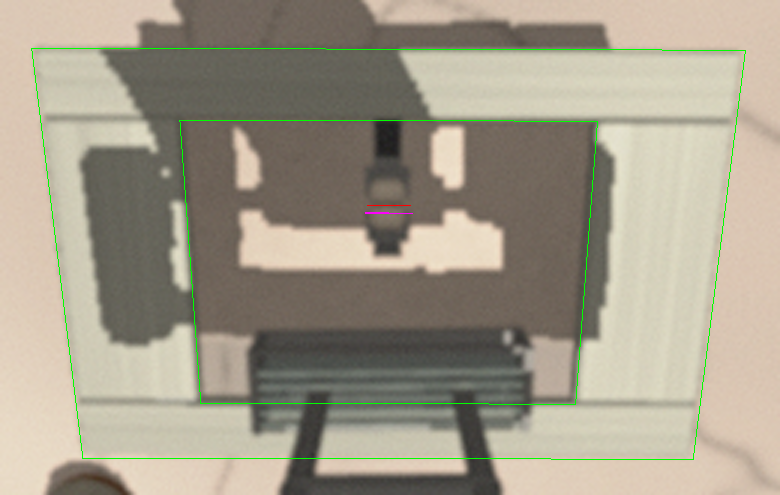

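```bash
python3 -m inch '[[1,[0,0,1],0],[1,[0,0,3],0],[1,[0,0,5.5],0],[1,[0,0,8],0],[1,[0,0,10.5],0],[1,[0,0,13],0],[1,[0,0,14.5],0],[1,[0,0,15.1],0],[1,[0,0,15.3],0],[1,[0,0,15.3],0],[1,[0,0,15.3],0],[1,[0,0,15.3],0]]' 50
python3 - <<'E'
from fit import *
stt(); print(rel([.567,.1715,.193],88.5))
snap('scene','c6.png'); snap('side','s6.png'); im=snap('wrist','w6.png'); 
c=cv2.imread('pics/c6.png'); s=cv2.imread('pics/s6.png'); w=cv2.imread('pics/w6.png')
cv2.imwrite('pics/m6.png',np.hstack([cv2.resize(c[130:280,350:490],None,fx=2.6,fy=2.6),cv2.resize(w[0:390,100:500],(400,390))]))
E
```

```text
clock: 10.4
tool_pos: [0.6076, 0.1715, 0.1933]
eef_rot: [0.012, 1.0, 0.0, 0.001]
contact_force: [-0.7, -0.3, -2.0]
opening: 0.337
t 10.4 pos [0.6076 0.1715 0.1933] yang 88.67 tilt [0.0017 0.0007] F [-0.68 -0.3  -2.01] open 0.337
[[4.05, -0.09, 0.02], np.float64(88.67), np.float64(0.17)]
```

View pics/m6.png

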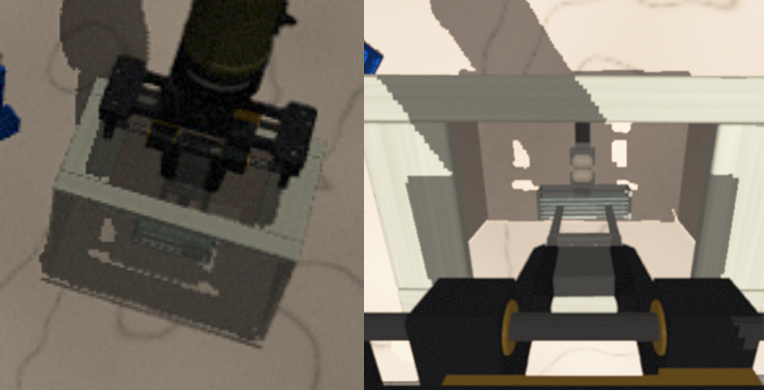

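```bash
python3 -m inch '[[1,[0.3,0,0],0],[1,[0.9,0,0],0],[1,[1.5,0,0],0],[1,[2.1,0,0],0],[1,[2.7,0,0],0],[1,[3.3,0,0],0],[1,[3.8,0,0],0],[1,[4.05,0,0],0],[1,[4.05,0,0],0],[1,[4.05,0,0],0],[1,[4.05,0,0],0]]' 50
python3 - <<'E'
from fit import *
stt(); print(rel([.567,.1715,.193],88.5))
snap('scene','c7.png'); snap('side','s7.png'); cp=viewer.camera_params('wrist'); im=snap('wrist','w7.png'); s=stt()
c=cv2.imread('pics/c7.png'); w=cv2.imread('pics/w7.png')
cv2.imwrite('pics/m7.png',np.hstack([cv2.resize(c[130:280,350:490],None,fx=2.6,fy=2.6),cv2.resize(w[0:390,100:500],(400,390))]))
x0,y0,k=250,140,6
v=cv2.resize(w[y0:y0+95,x0:x0+130],None,fx=k,fy=k,interpolation=cv2.INTER_CUBIC)
for b in place(CAR,[s['tool_pos'][0]+.0006,s['tool_pos'][1],np.radians(-1.3)],s['tool_pos'][2]-.130):
    h=cv2.convexHull((((proj(cp,b)-[x0,y0])+.5)*k).astype(np.float32)); cv2.polylines(v,[np.round(h).astype(int)],True,(0,255,0),1)
cv2.imwrite('pics/w7z.png',v)
E
```

```text
clock: 11.65
tool_pos: [0.5669, 0.1722, 0.1924]
eef_rot: [0.012, 1.0, 0.0, 0.0]
contact_force: [0.3, -0.2, -2.2]
opening: 0.335
t 11.65 pos [0.5669 0.1722 0.1924] yang 88.66 tilt [0.0004 0.0002] F [ 0.29 -0.21 -2.16] open 0.335
[[-0.01, -0.07, -0.06], np.float64(88.66), np.float64(0.16)]
t 11.8 pos [0.5667 0.1722 0.1923] yang 88.66 tilt [0.0001 0.0001] F [-0.24 -0.56 -2.47] open 0.33
```

View pics/m7.png

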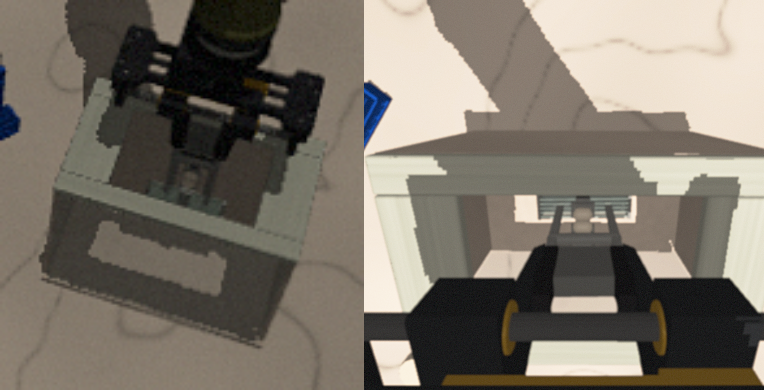

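View pics/w7z.png

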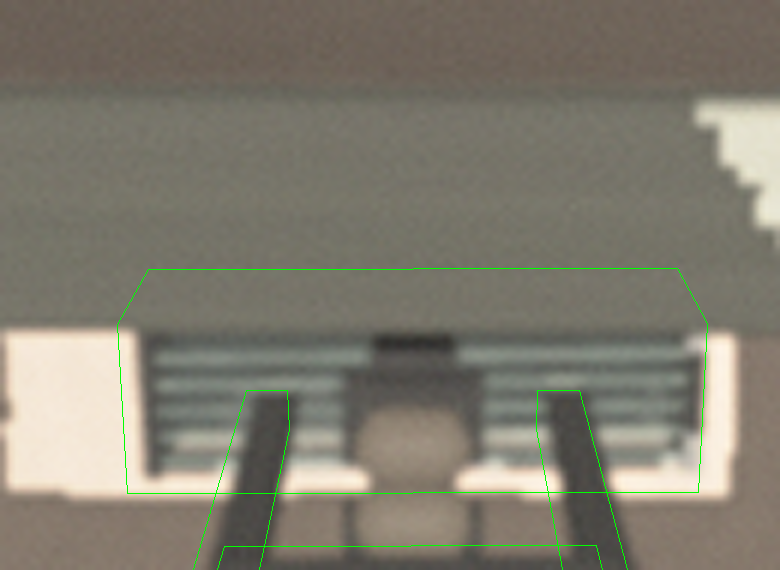

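```bash
python3 - <<'E'
from fit import *
for f,x,a,b in (('w5',319,120,165),('w6',319,140,195),('w7',320,190,235)):
    g=cv2.imread('pics/%s.png'%f,0); print(f,a,g[a:b,x-1:x+2].mean(1).astype(int).tolist())
s=r.get_state(); cp=viewer.camera_params('wrist'); T=np.array(cp['world_to_cam'])
def cpat(pos):
    q=dict(cp); T2=T.copy(); T2[:3,3]=T[:3,3]+T[:3,:3]@(s['tool_pos']-np.array(pos)); q['world_to_cam']=T2; return q
import pickle; pickle.dump((cp,s['tool_pos']),open('w7.pkl','wb'))
for pos,uv in (((.6067,.1714,.3459),(319,142)),((.6076,.1715,.1933),(319,168)),(s['tool_pos'],(318.5,220))):
    c=cpat(pos); print([np.round(onz(c,uv,z),4).tolist()[:2] for z in (.11,.12,.13,.14)])
E
```

```text
w5 120 [34, 33, 34, 35, 32, 34, 40, 58, 71, 73, 73, 71, 72, 76, 87, 102, 114, 119, 120, 117, 113, 101, 91, 96, 109, 116, 119, 120, 114, 109, 98, 83, 73, 71, 72, 70, 63, 61, 64, 96, 154, 203, 221, 216, 182]
w6 140 [43, 49, 64, 81, 89, 89, 89, 86, 82, 82, 88, 89, 87, 93, 109, 126, 134, 135, 139, 142, 146, 148, 142, 139, 133, 130, 123, 118, 115, 119, 130, 134, 139, 142, 146, 147, 144, 139, 137, 129, 126, 115, 97, 82, 83, 87, 87, 82, 76, 73, 71, 73, 73, 75, 82]
w7 190 [115, 114, 115, 115, 108, 86, 55, 50, 68, 82, 86, 81, 76, 77, 81, 86, 89, 94, 112, 123, 131, 134, 140, 145, 145, 145, 139, 136, 131, 124, 120, 119, 126, 132, 136, 141, 144, 147, 143, 139, 134, 126, 108, 86, 78]
[[0.5674, 0.1728], [0.5662, 0.1729], [0.565, 0.1729], [0.5638, 0.173]]
[[0.5696, 0.1732], [0.5675, 0.1732], [0.5654, 0.1733], [0.5633, 0.1734]]
[[0.5715, 0.1724], [0.5673, 0.1725], [0.5632, 0.1726], [0.5591, 0.1728]]
```

```bash
python3 -m inch '[[1,[0.1,0,0.2],0],[1,[0.1,0,0.5],0],[1,[0.1,0,0.8],0],[1,[0.1,0,1.1],0],[1,[0.1,0,1.3],0],[1,[0.1,0,1.3],0],[1,[0.1,0,1.3],0]]' 50; python3 -c "
from h import *
stt()"
```

```text
clock: 12.5
tool_pos: [0.5656, 0.1723, 0.1793]
eef_rot: [0.012, 1.0, 0.0, -0.0]
contact_force: [-0.6, 1.2, -1.7]
opening: 0.335
t 12.5 pos [0.5656 0.1723 0.1793] yang 88.68 tilt [-0.      0.0001] F [-0.61  1.18 -1.73] open 0.335
```

```bash
python3 -m inch '[[1,[0,0,0.1],0],[1,[0,0,0.2],0],[1,[0,0,0.3],0],[1,[0,0,0.4],0],[1,[0,0,0.4],0]]' 50; python3 -c "
from h import *
stt()"
```

```text
clock: 13.0
tool_pos: [0.5654, 0.1722, 0.1752]
eef_rot: [0.012, 1.0, -0.0, -0.0]
contact_force: [-0.6, 0.4, -2.5]
opening: 0.335
t 13.0 pos [0.5654 0.1722 0.1752] yang 88.68 tilt [-0.0003 -0.    ] F [-0.58  0.4  -2.52] open 0.335
```

```bash
python3 -m inch '[[1,[0,0,0.1],0],[1,[0,0,0.2],0],[1,[0,0,0.3],0],[1,[0,0,0.3],0]]' 50
```

```text
clock: 13.4
tool_pos: [0.5655, 0.1722, 0.1722]
eef_rot: [0.012, 1.0, -0.0, -0.0]
contact_force: [-0.1, -0.3, -2.3]
opening: 0.335
```

```bash
python3 -m inch '[[1,[0,0,0.1],0],[1,[0,0,0.2],0],[1,[0,0,0.2],0]]' 50
```

```text
clock: 13.7
tool_pos: [0.5655, 0.1722, 0.1702]
eef_rot: [0.012, 1.0, -0.0, -0.0]
contact_force: [-0.2, -0.8, -1.8]
opening: 0.332
```

```bash
python3 -m inch '[[1,[0,0,0.1],0],[1,[0,0,0.2],0],[1,[0,0,0.2],0]]' 50
```

```text
clock: 14.0
tool_pos: [0.5659, 0.1723, 0.1684]
eef_rot: [0.012, 1.0, 0.0, 0.0]
contact_force: [-0.1, -0.6, -1.2]
opening: 0.333
```

```bash
python3 -m inch '[[1,[0,0,0.1],0],[1,[0,0,0.1],0],[1,[0,0,0.2],0],[1,[0,0,0.2],0]]' 50; python3 -c "
from h import *
stt()"
```

```text
clock: 14.4
tool_pos: [0.566, 0.1723, 0.1669]
eef_rot: [0.012, 1.0, 0.0, 0.001]
contact_force: [1.8, -0.4, 3.6]
opening: 0.334
t 14.4 pos [0.566  0.1723 0.1669] yang 88.67 tilt [0.0012 0.0003] F [ 1.77 -0.41  3.57] open 0.334
```

```bash
python3 -m inch '[[1,[-0.05,0,0.05],0],[1,[-0.05,0,0.1],0],[1,[-0.05,0,0.1],0]]' 50; python3 -c "
from h import *
stt()"
```

```text
clock: 14.7
tool_pos: [0.5661, 0.1723, 0.1654]
eef_rot: [0.012, 1.0, 0.0, 0.0]
contact_force: [0.3, 0.2, 2.9]
opening: 0.334
t 14.7 pos [0.5661 0.1723 0.1654] yang 88.68 tilt [0.0002 0.0002] F [0.34 0.15 2.91] open 0.334
```

```bash
python3 -m inch '[[1,[0,0,0.05],0],[1,[0,0,0.1],0],[1,[0,0,0.1],0]]' 50
```

```text
clock: 15.0
tool_pos: [0.5659, 0.1723, 0.1641]
eef_rot: [0.011, 1.0, 0.0, -0.0]
contact_force: [0.5, -0.1, 2.8]
opening: 0.332
```

```bash
python3 -m inch '[[1,[0,0,0.05],0],[1,[0,0,0.1],0],[1,[0,0,0.1],0]]' 50
```

```text
clock: 15.3
tool_pos: [0.5659, 0.1723, 0.1631]
eef_rot: [0.011, 1.0, 0.0, -0.0]
contact_force: [0.0, 0.2, 0.1]
opening: 0.335
```

```bash
python3 -m inch '[[1,[0,0,0.05],0],[1,[0,0,0.1],0],[1,[0,0,0.1],0]]' 50
```

```text
clock: 15.6
tool_pos: [0.5659, 0.1723, 0.1621]
eef_rot: [0.012, 1.0, 0.0, -0.0]
contact_force: [1.8, -0.2, -0.0]
opening: 0.34
```

```bash
python3 -m inch '[[1,[0,0,0.05],0],[1,[0,0,0.1],0],[1,[0,0,0.1],0]]' 50
```

```text
clock: 15.9
tool_pos: [0.5659, 0.1723, 0.1611]
eef_rot: [0.012, 1.0, 0.0, -0.0]
contact_force: [1.4, -0.3, -1.0]
opening: 0.335
```

```bash
python3 -m inch '[[1,[0,0,0.05],0],[1,[0,0,0.1],0],[1,[0,0,0.1],0]]' 50
```

```text
clock: 16.2
tool_pos: [0.5659, 0.1723, 0.1601]
eef_rot: [0.011, 1.0, 0.0, -0.0]
contact_force: [1.9, 0.3, -2.3]
opening: 0.337
```

```bash
python3 -m inch '[[1,[0,0,0.05],0],[1,[0,0,0.1],0],[1,[0,0,0.1],0]]' 50
```

```text
clock: 16.5
tool_pos: [0.5659, 0.1722, 0.1591]
eef_rot: [0.012, 1.0, 0.0, -0.0]
contact_force: [1.6, 0.1, -4.1]
opening: 0.335
```

```bash
python3 -m inch '[[1,[0,0,0.05],0],[1,[0,0,0.1],0],[1,[0,0,0.1],0]]' 50
```

```text
clock: 16.8
tool_pos: [0.5659, 0.1722, 0.1581]
eef_rot: [0.011, 1.0, -0.0, -0.0]
contact_force: [1.3, 0.7, -4.5]
opening: 0.332
```

```bash
python3 -m inch '[[1,[-0.03,0,0.05],0],[1,[-0.03,0,0.1],0],[1,[-0.03,0,0.1],0]]' 50
```

```text
clock: 17.1
tool_pos: [0.5661, 0.1722, 0.1571]
eef_rot: [0.011, 1.0, -0.0, -0.0]
contact_force: [0.5, 1.2, -6.6]
opening: 0.335
```

```bash
python3 -m inch '[[1,[0,0,0.05],0],[1,[0,0,0.1],0],[1,[0,0,0.1],0]]' 50
```

```text
clock: 17.4
tool_pos: [0.5662, 0.1722, 0.1562]
eef_rot: [0.012, 1.0, 0.0, -0.0]
contact_force: [1.7, 2.0, -5.9]
opening: 0.334
```

```bash
python3 -m inch '[[1,[0,0,0.03],0],[1,[0,0,0.06],0],[1,[0,0,0.06],0]]' 50
```

```text
clock: 17.7
tool_pos: [0.5664, 0.1722, 0.1558]
eef_rot: [0.012, 1.0, 0.0, 0.0]
contact_force: [1.9, 1.1, -4.9]
opening: 0.336
```

```bash
python3 -m inch '[[1,[0,0,0.03],0],[1,[0,0,0.05],0],[1,[0,0,0.05],0]]' 50
```

```text
clock: 18.0
tool_pos: [0.5666, 0.1722, 0.1556]
eef_rot: [0.012, 1.0, 0.0, 0.0]
contact_force: [0.5, 1.1, -1.9]
opening: 0.332
```

```bash
python3 -m inch '[[1,[0,0,0.03],0],[1,[0,0,0.05],0],[1,[0,0,0.05],0]]' 50
```

```text
clock: 18.3
tool_pos: [0.5667, 0.1722, 0.1554]
eef_rot: [0.012, 1.0, 0.0, 0.001]
contact_force: [0.1, -0.8, 3.5]
opening: 0.336
```

```bash
python3 -m inch '[[1,[-0.02,0,0.03],0],[1,[-0.02,0,0.05],0],[1,[-0.02,0,0.05],0]]' 50
```

```text
clock: 18.6
tool_pos: [0.5669, 0.1723, 0.1554]
eef_rot: [0.012, 1.0, 0.0, 0.001]
contact_force: [-0.7, -0.2, 8.6]
opening: 0.336
```

```bash
python3 -m inch '[[1,[0,0,0.02],0],[1,[0,0,0.02],0],[1,[0,0,0.02],0]]' 50;  python3 -m inch '[[1,[0,0,-0.05],0],[1,[0,0,-0.1],0],[1,[0,0,-0.1],0]]' 50; python3 -c "
from h import *
stt(); snap('scene','c8.png'); snap('side','s8.png'); snap('wrist','w8.png')
c=cv2.imread('pics/c8.png'); w=cv2.imread('pics/w8.png')
cv2.imwrite('pics/m8.png',np.hstack([cv2.resize(c[130:280,350:490],None,fx=2.6,fy=2.6),cv2.resize(w[0:390,100:500],(400,390))]))"
```

```text
clock: 18.9
tool_pos: [0.5669, 0.1723, 0.1553]
eef_rot: [0.012, 1.0, 0.0, 0.001]
contact_force: [-0.8, -0.4, 8.8]
opening: 0.338
clock: 19.2
tool_pos: [0.5667, 0.1722, 0.1554]
eef_rot: [0.012, 1.0, 0.0, 0.0]
contact_force: [-0.2, 0.4, 5.5]
opening: 0.335
t 19.2 pos [0.5667 0.1722 0.1554] yang 88.67 tilt [0.0005 0.0001] F [-0.24  0.37  5.51] open 0.335
```

View pics/m8.png

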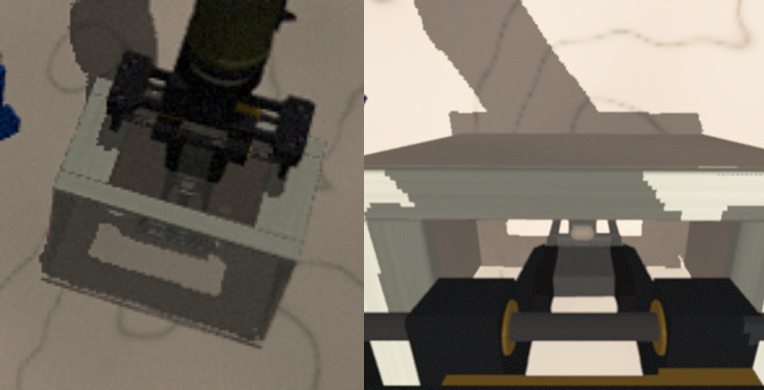

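```bash
python3 -m inch '[[1,[0,0,-0.03],0],[1,[0,0,-0.05],0],[1,[0,0,-0.05],0],[1,[0,0,-0.05],0]]' 50;  python3 -c "
from h import *
stt()"
```

```text
clock: 19.75
tool_pos: [0.5667, 0.1722, 0.1554]
eef_rot: [0.012, 1.0, 0.0, 0.0]
contact_force: [1.2, 1.1, 1.5]
opening: 0.335
t 19.75 pos [0.5667 0.1722 0.1554] yang 88.67 tilt [0.0001 0.0002] F [1.24 1.09 1.49] open 0.335
```

Light load left; release with the fingers opened only partway.

```bash
python3 -m inch '[[0.62,[0,0,-0.01],0],[0.6,[0,0,-0.01],0],[0.55,[0,0,-0.01],0],[0.45,[0,0,-0.01],0],[0.42,[0,0,-0.01],0],[0.42,[0,0,-0.01],0],[0.42,[0,0,-0.01],0]]' 20;  python3 -c "
from h import *
stt()
snap('wrist','w9.png')"
```

```text
clock: 20.45
tool_pos: [0.5665, 0.1722, 0.1557]
eef_rot: [0.012, 1.0, 0.0, -0.0]
contact_force: [-0.4, -0.4, -0.4]
opening: 0.581
t 20.45 pos [0.5665 0.1722 0.1557] yang 88.68 tilt [-0.  0.] F [-0.37 -0.44 -0.36] open 0.581
```

View pics/w9.png

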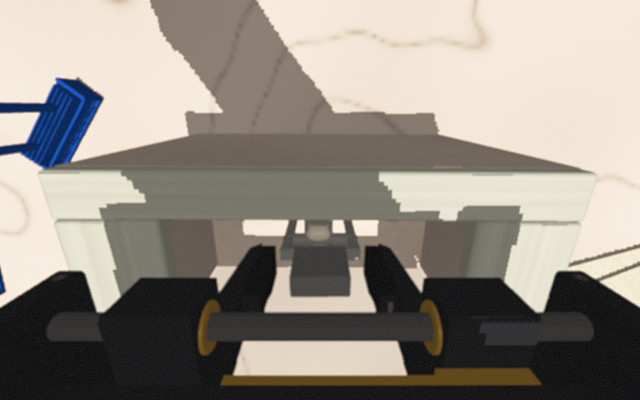

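```bash
python3 -m inch '[[0.42,[0,0,-0.5],0],[0.42,[0,0,-1.5],0],[0.42,[0,0,-3],0],[0.42,[0,0,-5],0],[0.42,[0,0,-8],0],[0.42,[0,0,-11],0],[0.42,[0,0,-14],0],[0.42,[0,0,-17],0],[0.42,[0,0,-19],0],[0.42,[0,0,-20],0],[0.42,[0,0,-20],0],[0.42,[0,0,-20],0]]' 20;  python3 - <<'E'
from fit import *
stt()
vs=[]
for c,(x0,x1,y0,y1) in {'wrist':(190,450,130,330),'scene':(350,490,140,280),'side':(260,340,120,220)}.items():
    cp=viewer.camera_params(c); im=snap(c,'%s10.png'%c); vis=im[:,:,::-1]
    k=300/(y1-y0); vis=cv2.resize(vis[y0:y1,x0:x1],None,fx=k,fy=k)
    if c!='side':
      for b in place(CAR,[.5672,.1722,np.radians(-1.4)],.0254):
        h=cv2.convexHull((((proj(cp,b)-[x0,y0])+.5)*k).astype(np.float32)); cv2.polylines(vis,[np.round(h).astype(int)],True,(0,255,0),1)
    vs.append(vis)
o=np.hstack(vs[:2]); print(o.shape); cv2.imwrite('pics/m10.png',o)
cv2.imwrite('pics/w10z.png',cv2.resize(cv2.imread('pics/wrist10.png')[130:330,190:450],None,fx=3,fy=3))
E
```

```text
clock: 21.7
tool_pos: [0.566, 0.1719, 0.355]
eef_rot: [0.012, 1.0, -0.0, -0.001]
contact_force: [0.5, 0.3, -1.1]
opening: 0.578
t 21.7 pos [0.566  0.1719 0.355 ] yang 88.68 tilt [-0.0013 -0.0005] F [ 0.5   0.32 -1.1 ] open 0.578
(300, 690, 3)
```

View pics/m10.png

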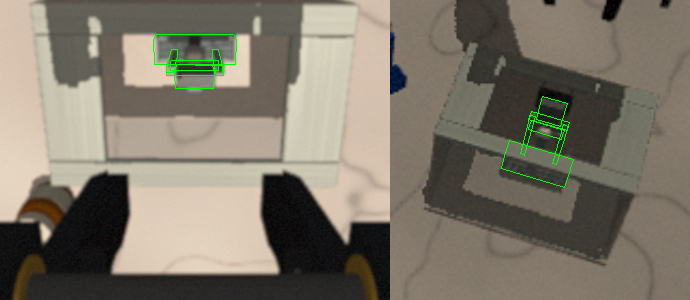

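View pics/w10z.png

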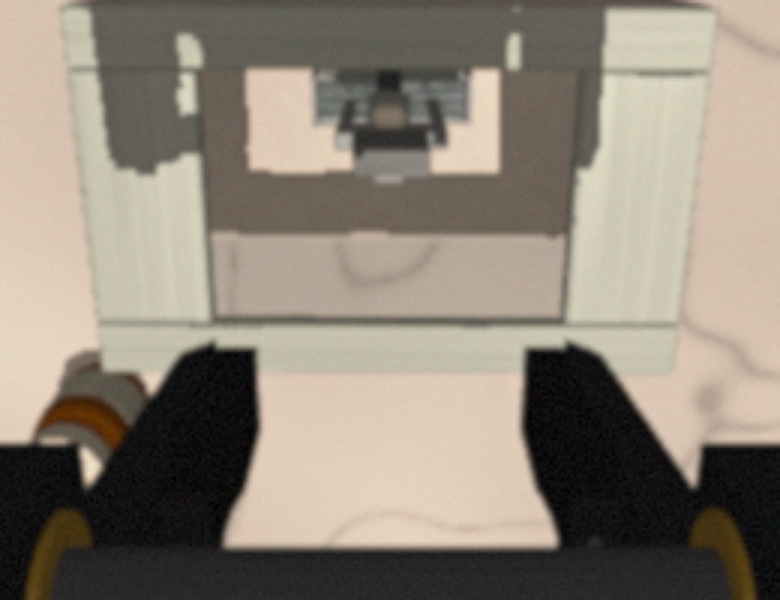

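```bash
python3 -m inch '[[0.42,[0,0,0],0],[0.42,[0,0,0],0],[0.42,[0,0,0],0]]'; python3 -c "
from h import *
stt(); print(r.finish_job())"
```

```text
clock: 22.15
tool_pos: [0.5665, 0.1722, 0.3554]
eef_rot: [0.012, 1.0, -0.0, -0.0]
contact_force: [-0.2, -0.3, 0.5]
opening: 0.579
t 22.15 pos [0.5665 0.1722 0.3554] yang 88.68 tilt [-0.0005 -0.0001] F [-0.2  -0.31  0.45] open 0.579
the job is handed in; nothing more can be done
None
```

The steel carrier is hanging by its rod in the hook, fully home, and I handed the job in at 22.2 s of the 48 s allowed.

**What I did:** I gripped the carrier by its block, lifted it out of the tray and lowered it through the hatch along hook_way. I then moved it over the V and pressed the rod down in steps of about 1 mm or less.

**What I felt going down:**
- **First contact:** it came with the rod about 127 mm above the cabinet's underside. The highest push reading was 3.6 N, just under the stated 4–7 N. I only read the force at the end of each step, so I may have missed the true peak.
- **Snap-through:** the reading then turned to a pull, down to −6.6 N including the carrier's weight, so the rod had passed the rollers.
- **Seat:** it stopped hard at a rod height of about 115 mm and bore 8.8 N there. That is well under the 18 N limit.

I eased the load to about 1.5 N, opened the fingers partway and withdrew straight up.

**Last checks:**
- With the gripper clear at z = 0.355 m, the wrist force was about zero.
- The carrier appears in the wrist and scene pictures where the rod-home position puts it, to within about 1–2 mm.
- I saw no sign of contact with the hatch frame in the pictures or the forces. The bystanders and the blue look-alikes were not touched.
- The two position fixes for the cabinet differed by about 1 mm. I corrected that by feel, shifting about 1 mm in +x while pressing.

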